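# Load the large onion with the bin's lever and let the lid down softly

## Robot

A 6-joint arm with a two-finger parallel gripper is mounted at the origin on the work surface. World frame = base frame: x ahead of the robot, y to its left, z up, the work surface at z = 0. Lengths are in m, angles in rad, forces in N, time in s.
With the tool pointing down it reaches from about 0.35 to 0.975 m from the base axis. Payload 4.9 kg.
Tool frame: the origin (TCP) lies midway between the tips of the shut fingers; the grasp point (between the pads) lies ctrl.tcp_to_grasp behind it (ctrl.tcp_to_grasp is the distance from the TCP to the grasp point, in m); z points along the fingers, y is the direction in which the jaws open and shut (so a half turn about z gives the same grasp; the last joint's range is limited). The gripper opens to 85 mm and grips with 20 to 120 N. Pads are 22 mm wide; open, the fingers measure 114 mm over their backs; the gripper's body (76 mm by 85 mm) begins 54 mm behind the grasp point. The pads swing forward as they close: fully open they stand 13 mm farther back than shut.
Start: joints at [-1.451, 0.053, 1.613, -0, 1.476, -0.119], TCP at [0.148, -0.607, 0.231] pointing down, gripper open.
Joint ranges: [-3.01, 3.01], [-1.01, 2.22], [0.06, 2.58], [-1.02, 4.17], [0.09, 2.62], [-3.14, 3.14]. Speed limits (rad/s): [2.57, 2.57, 3.14, 3.14, 3.14, 3.14].

## Interface

Orientations are given as a rotation vector (axis times angle).
In Python, from station import ctrl, get_image, calibration, finish_job, models gives the robot as it stands.
- The arm moves only by the shell command python3 -m creep 'ROWS' [FORCE]. ROWS is JSON, a list of rows, each a list of 7 numbers: the opening, from 0 (shut) to 1 (fully open), then the shift along the tool's x, y, z in m, then the turn, a rotation vector about the tool's x, y, z in degrees. A call has 1 to 20 rows; each row shifts and turns the commanded pose from where the row before left it, along the tool's axes as they then stand; what a row does not reach is not made up. A row lasts 1/10 s, in which the tool goes at most 50 mm and 8.59 degrees, less where a joint would pass 70% of its speed; a pose out of reach is approached as far as the arm can. A call with a gripper value outside its range is refused whole. The fingers move at their own pace and stop on an object; FORCE is the grip in N (left out, the last holds). Time passes only in rows, so rows that do not move let the fingers close. It gives the time, the measured TCP pose, the force and the opening at its end, in the units of the state.
- ctrl.get_obs(): the state, without advancing time (a new reading comes with each control period).
- get_image(name): name is "scene" or "top"; returns the picture (480x640x3 uint8, red, green, blue); there is no depth.
- calibration(name): a dict with "mtx" (3x3 intrinsics, pixels), "R" (3x3) and "t" (3): a world point X has camera coordinates R X + t. Camera axes: x right, y down, z forward; pixel columns grow to the right and rows downward; lengths in m; the calibration is good to about 2 mm. A picture is of the moment at which its call begins. calibration takes no time and is no camera call.
- finish_job(): hands the job in, once; it reports no verdict.
Trained networks look in the newest picture that a camera, given by its name, has taken for a name from the list of things; names that differ only in an ending like _2 or _b are one class to them, and where a whole thing is asked for, a point or a joint stands for the part that bears it (a point fixed in the world has none). Each returns a list of dicts, best first, with "conf" (0 to 1); they miss things now and then, are a little off and sometimes report something else, mostly with a low value. They report only what shows in the picture. A call takes as long as a camera call. They do not tell look-alikes from the thing itself.
- models.search_frame(camera, name): "extent" ([left, top, right, bottom] in pixels, round what is visible of it).
The state is a dict: "t": time; "q": joint angles; "dq": joint speeds; "effort": joint torques, N m; "tool_pos": TCP position; "tool_rot": TCP orientation; "contact_force": force on the tool from outside, world axes, zero at the start; "wrist_torque": the same for the moment, N m; "opening": finger opening in m.
Only numpy, scipy, OpenCV 4.12 (cv2) and the standard library are available. Lean on these libraries where they do the work, as an engineer would, in place of code of your own. Each camera call takes 0.05 s, during which the arm holds its last target. There are 200 camera calls.

## Task

Two onions wait on the chutes behind the twin steel vegetable bin, one large and one small. With a fingertip, press down the lever in front of the compartment whose chute holds the large onion, so that its lid lifts and the onion rolls in by itself; then ease the lever back up so that the lid comes down fully shut without ever dropping or slamming. Touch neither the onions nor the lids, leave the small onion waiting outside with its lid shut, and leave everything else where it stands.

Things in the scene. Friction and masses are not known exactly. Their poses are not given: they have to be found in the camera images.
- bin: Fixed steel countertop bin, 130 mm deep (x), 330 wide (y), 175 high, with two compartments centred 83 mm left and right of its middle. Origin: centre of its underside; x points from the levers (robot side) to the chutes, y to the left compartment, z up. Behind each, an open chute 84 mm wide slopes down to a mouth 125 mm above the table. The rim and shut lids are the highest parts near the levers.
- large_onion: Round yellow-brown onion, 54 mm in diameter, about 85 g; origin at its centre. It waits on the left or the right chute, about 95 mm beyond the bin's centre, against the lid's skirt, and rolls in by itself within about a second once that lid is raised. In the bin its centre is under 80 mm above the table.
- small_onion: The same kind of onion, 40 mm in diameter, 35 g; origin at its centre. It waits on the other chute and must stay there.
- lid_left (a joint): Clear steel-rimmed lid over the left compartment, 130 mm long, 150 wide, hinged along the bin's front top edge 175 mm up. rad: 0 shut, 0.96 fully up. A skirt under its far edge holds the onion back; frees the large one at 0.35 to 0.5 rad. Turns twice as far and fast as its lever; falls if that is let go. Coming down under 1.5 rad/s is gentle, over 2.2 at any moment a slam.
- lid_right (a joint): Clear steel-rimmed lid over the right compartment, 130 mm long, 150 wide, hinged along the bin's front top edge 175 mm up. rad: 0 shut, 0.96 fully up. A skirt under its far edge holds the onion back; frees the large one at 0.35 to 0.5 rad. Turns twice as far and fast as its lever; falls if that is let go. Coming down under 1.5 rad/s is gentle, over 2.2 at any moment a slam.
- lever_left (a joint): Lever linked to the left lid, in front of it. rad: 0 = up at rest (lid shut), 0.48 = down at its solid stop (left lid fully up). Pivot along the bin's y, 75 mm before the bin's centre, 130 mm above the table; paddle centre 105 mm from the pivot. The lid's weight returns it; pressing the paddle takes about 2 to 6 N until the stop, briefly less while the onion nudges the skirt.
- lever_right (a joint): Lever linked to the right lid, in front of it. rad: 0 = up at rest (lid shut), 0.48 = down at its solid stop (right lid fully up). Pivot along the bin's y, 75 mm before the bin's centre, 130 mm above the table; paddle centre 105 mm from the pivot. The lid's weight returns it; pressing the paddle takes about 2 to 6 N until the stop, briefly less while the onion nudges the skirt.
- pad_left (a point): Centre of the top of the left lever's paddle, a rubber-faced steel plate 44 mm along the bin's x, 40 along y, 6 thick. Up: 156 mm above the table, outer end tilted up 0.22 rad; fully pressed it is 50 mm lower. Moves with the lever; at rest 177 mm before the bin's centre (robot side), 83 mm to its left (+y). Letting it rise at 20 to 50 mm/s is gentle.
- pad_right (a point): Centre of the top of the right lever's paddle, a rubber-faced steel plate 44 mm along the bin's x, 40 along y, 6 thick. Up: 156 mm above the table, outer end tilted up 0.22 rad; fully pressed it is 50 mm lower. Moves with the lever; at rest 177 mm before the bin's centre (robot side), 83 mm to its right (-y). Letting it rise at 20 to 50 mm/s is gentle.
- sauce_cup: Bystander: a small steel cup, 60 mm across, 45 mm high, on the table between the levers; origin under its centre.
- squeeze_bottle: Bystander: a white squeeze bottle, 56 mm across, 160 mm high; origin under its centre.
- spatula: Bystander: a spatula with a wooden handle, 240 mm long, lying flat; origin under its middle.
- mixing_bowl: Bystander: a steel bowl, 140 mm across, 60 mm high; origin under its centre.
- seasoning_jar: Bystander: a glass jar, 60 mm across, 85 mm high; origin under its centre.
- sauce_bottle: Bystander: a brown glass bottle, 60 mm across, 170 mm high; origin under its centre.
- lid_left_edge (a point): Middle of the far edge of the left lid's top, 130 mm from its hinge; moves with the lid.
- lid_right_edge (a point): Middle of the far edge of the right lid's top, 130 mm from its hinge; moves with the lid.
There are look-alikes about, which are no part of the job. What is shaped like the large_onion but black is not meant.

How it is judged:
By the outcome, as a careful person would: the job done as asked, in the order asked, and still so for the second after the job is handed in, with the robot touching nothing.
It also fails if it takes over 35 s, if anything falls off the work surface, if the arm or the gripper's body presses on something with over 40 N, if the wrist force passes 120 N, or if a joint passes its speed limit or range.

## Working session

There is one attempt and no reset: what is moved stays moved. The work goes in short steps, Python scripts to look and compute and a shell command to move; the robot and the scene stay as the last step left them, time stands still between calls to the robot, and variables do not carry over. Pictures are saved under pics/ and viewed, about 8 in all and at most 12, crops included, and the job is handed in when it is done.

```bash
mkdir -p pics; python3 - <<'E'
from station import ctrl,get_image,calibration,models
import cv2
for c in("scene","top"):
    cv2.imwrite(f"pics/{c}0.png",get_image(c)[:,:,::-1])
    for n in("bin","large_onion","small_onion","pad_left","pad_right","sauce_cup"):
        print(c,n,[( [round(v) for v in d["extent"]],round(d["conf"],2)) for d in models.search_frame(c,n)[:3]])
    k=calibration(c);print(k)
print(ctrl.get_obs())
E
```

```text
scene bin [([253, 177, 405, 346], 0.79)]
scene large_onion [([412, 303, 436, 326], 0.79), ([362, 249, 385, 277], 0.68), ([412, 268, 436, 291], 0.64)]
scene small_onion [([295, 272, 308, 286], 0.65)]
scene pad_left [([328, 178, 347, 212], 0.65), ([267, 190, 286, 224], 0.18)]
scene pad_right [([266, 188, 288, 226], 0.7)]
scene sauce_cup []
{'mtx': array([[444.03668032,   0.        , 315.95442539],
       [  0.        , 444.03668032, 240.39645926],
       [  0.        ,   0.        ,   1.        ]]), 'R': array([[ 0.07894455,  0.99687059, -0.00409666],
       [ 0.78731528, -0.06486904, -0.61312858],
       [-0.6114756 ,  0.0451778 , -0.78997251]]), 't': array([-0.04648776, -0.3994843 ,  1.56909955])}
top bin [([256, 147, 385, 305], 0.7), ([319, 183, 383, 246], 0.6)]
top large_onion [([301, 147, 314, 166], 0.72), ([271, 183, 293, 204], 0.66), ([227, 203, 244, 224], 0.64)]
top small_onion [([336, 177, 350, 196], 0.58), ([194, 292, 223, 312], 0.28)]
top pad_left [([319, 185, 384, 244], 0.75), ([295, 261, 310, 308], 0.68)]
top pad_right [([319, 186, 385, 244], 0.68), ([354, 250, 374, 292], 
[... 397 characters left out ...]
62718,  1.29890671])}
{'t': 0.7, 'q': array([-1.45099243e+00,  5.26678647e-02,  1.61286665e+00, -7.05679802e-06,
        1.47599508e+00, -1.19036837e-01]), 'dq': array([ 1.25532916e-03,  7.58886613e-05, -8.63970653e-04,  2.29990796e-04,
        9.41839316e-04,  2.67002790e-04]), 'effort': array([-1.15162247e-04, -3.93551874e+01, -3.70370793e+01, -1.60880932e-04,
        4.54022893e-04, -1.89424139e-05]), 'tool_pos': array([ 0.147836  , -0.60726075,  0.23134346]), 'tool_rot': array([ 3.11915505e+00,  3.74272574e-01, -1.09968426e-05]), 'contact_force': array([-0.77419529, -0.62732292, -0.63995801]), 'wrist_torque': array([-0.02117423,  0.00921565,  0.00666084]), 'opening': 0.08590219887175282}
```

View pics/scene0.png

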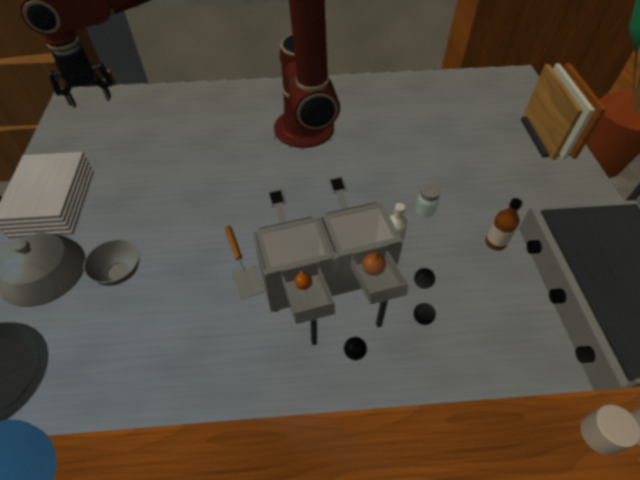

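View pics/top0.png

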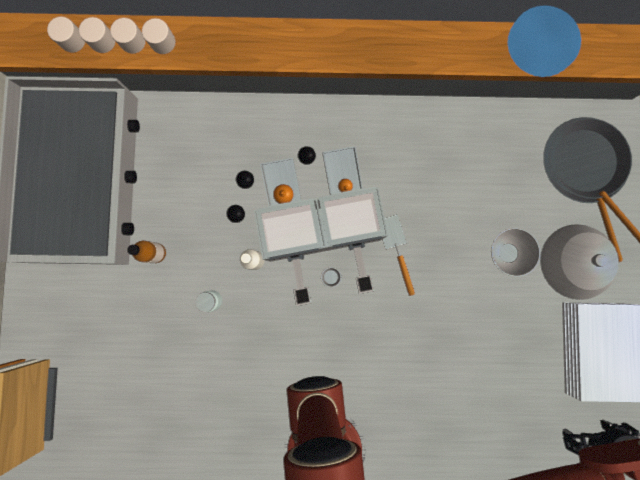

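The scene view shows the large onion at (373,263) on the bin's +y side and the small one at (303,280). In the top view they are at (284,193) and (346,185). So the left lever is the right one to press; its dark pad is at (302,296) in top and (338,184) in scene. The black balls are look-alikes.

```bash
cat > h.py <<'E'
import numpy as np,cv2
from station import ctrl,get_image,calibration,models
def ray(c,u,v,z):
    k=calibration(c);d=k["R"].T@np.linalg.inv(k["mtx"])@[u,v,1];o=-k["R"].T@k["t"];return o+d*(z-o[2])/d[2]
def proj(c,X):
    k=calibration(c);p=k["mtx"]@(k["R"]@np.array(X)+k["t"]);return p[:2]/p[2]
def dark(img,box):
    x0,y0,x1,y1=box;g=img[y0:y1,x0:x1].max(2);m=(g<60)
    n,l,s,c=cv2.connectedComponentsWithStats(m.astype('uint8'));i=1+np.argmax(s[1:,4]);return c[i]+[x0,y0],s[i,4]
E
python3 - <<'E'
from h import *
P={}
for c,b in(("top",{"L":(288,282,316,310),"R":(350,270,378,298)}),("scene",{"L":(325,172,352,196),"R":(264,184,292,208)})):
    im=get_image(c)
    for s,bb in b.items():
        (u,v),a=dark(im,bb);P[c,s]=ray(c,u,v,.155);print(c,s,u,v,a,P[c,s])
for c in("top","scene"):
    l,r=P[c,"L"],P[c,"R"];d=l-r;print(c,np.linalg.norm(d),np.degrees(np.arctan2(-d[0],d[1])))
l=(P["top","L"]+P["scene","L"])/2;r=(P["top","R"]+P["scene","R"])/2;d=l-r;yaw=np.arctan2(-d[0],d[1])
R=np.array([[np.cos(yaw),-np.sin(yaw)],[np.sin(yaw),np.cos(yaw)]])
m=(l+r)[:2]/2;b=m+R@[.177,0];print("yaw",np.degrees(yaw),"bin",b,"padL",m+R@[0,.083])
Z=.175
for c in("top","scene"):
    im=get_image(c)[:,:,::-1].copy()
    def pt(x,y,z):
        w=b+R@[x,y];return tuple(int(round(v)) for v in proj(c,[*w,z]))
    q=[pt(x,y,Z) for x,y in((-.065,-.165),(.065,-.165),(.065,.165),(-.065,.165))]
    for i in range(4):cv2.line(im,q[i],q[(i+1)%4],(0,255,0),1)
    for y in(-.083,.083):
        cv2.circle(im,pt(-.177,y,.156),2,(0,0,255),-1);cv2.circle(im,pt(.095,y,.155),2,(255,0,0),-1)
    x,y=(220,130) if c=="top" else(220,150)
    cv2.imwrite(f"pics/{c}1.png",cv2.resize(im[y:y+200,x:x+200],(400,600) if 0 else (600,600)))
E
cd pics; python3 -c "
import cv2;cv2.imwrite('both.png',cv2.resize(cv2.hconcat([cv2.imread('top1.png'),cv2.imread('scene1.png')]),(800,400)))"
```

```text
top L 301.99242424242425 295.56060606060606 132 [0.44549499 0.06509393 0.155     ]
top R 364.55725190839695 283.4580152671756 131 [ 0.47929914 -0.09743011  0.155     ]
scene L 337.09022556390977 183.87218045112783 133 [0.44316133 0.06846008 0.155     ]
scene R 276.2676056338028 196.78169014084506 142 [ 0.47681166 -0.09367317  0.155     ]
top 0.16600236503220406 11.749695748171048
scene 0.16558845315853177 11.725122677316456
yaw 11.737424549546528 bin [0.63449074 0.02161924] padL [0.44430735 0.06687716]
```

View pics/both.png

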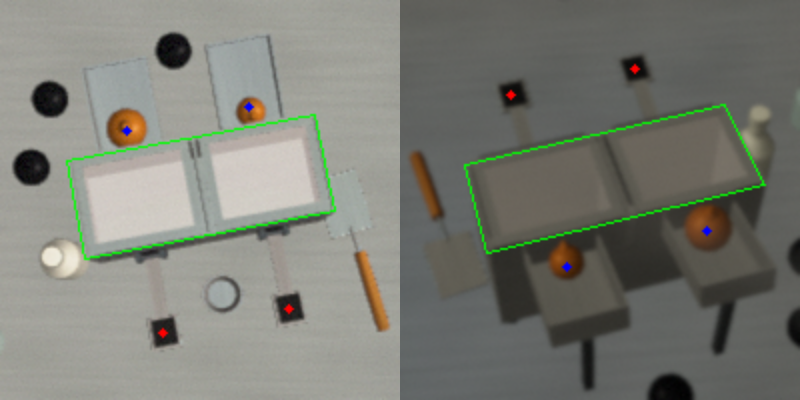

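Left lever confirmed: the fitted outline matches in both views, with bin yaw 11.7° and the left pad at (0.444, 0.067, 0.156). Moving above it with the fingers shut.

```bash
python3 -m creep '[[0,0.014,-0.018,0,0,0,0],[0,0.028,-0.0366,0,0,0,0],[0,0.028,-0.0366,0,0,0,0],[0,0.028,-0.0366,0,0,0,0],[0,0.028,-0.0366,0,0,0,0],[0,0.028,-0.0366,0,0,0,0],[0,0.028,-0.0366,0,0,0,0],[0,0.028,-0.0366,0,0,0,0],[0,0.028,-0.0366,0,0,0,0],[0,0.028,-0.0366,0,0,0,0],[0,0.028,-0.0366,0,0,0,0],[0,0.028,-0.0366,0,0,0,0],[0,0.028,-0.0366,0,0,0,0],[0,0.028,-0.0366,0,0,0,0],[0,0.028,-0.0366,0,0,0,0],[0,0.028,-0.0366,0,0,0,0],[0,0.014,-0.018,0,0,0,0],[0,0,0,0,0,0,0]]' 40; python3 - <<'E'
from h import *
o=ctrl.get_obs();print(o["tool_pos"],o["tool_rot"],ctrl.tcp_to_grasp)
from scipy.spatial.transform import Rotation as R
print("delta tool",R.from_rotvec(o["tool_rot"]).inv().apply(np.array([.4443,.0669,.166])-o["tool_pos"]))
E
```

```text
t: 2.7
tool_pos: [0.4452, 0.0694, 0.2313]
tool_rot: [-3.118, -0.381, 0.0]
contact_force: [-0.6, 0.6, -0.1]
opening: 0.0
[0.44518464 0.06943569 0.23132748] [-3.11784027e+00 -3.81389813e-01  3.01032802e-04] 0.0187
delta tool [-0.0014614   0.00228242  0.06532647]
```

```bash
python3 -m creep '[[0,-0.0005,0.001,0.015,0,0,0],[0,-0.0005,0.001,0.025,0,0,0],[0,-0.0005,0,0.015,0,0,0],[0,0,0,0.006,0,0,0],[0,0,0,0.003,0,0,0],[0,0,0,0.003,0,0,0],[0,0,0,0.003,0,0,0],[0,0,0,0.003,0,0,0],[0,0,0,0.003,0,0,0],[0,0,0,0,0,0,0]]'; python3 - <<'E'
from h import *
a=get_image("top")[130:330,220:420,::-1];b=get_image("scene")[140:340,220:420,::-1]
cv2.imwrite("pics/c2.png",cv2.resize(cv2.hconcat([a,b]),(800,400)))
E
```

```text
t: 3.7
tool_pos: [0.444, 0.0648, 0.1558]
tool_rot: [3.119, 0.374, 0.001]
contact_force: [-0.7, -0.6, 2.8]
opening: 0.0003
```

View pics/c2.png

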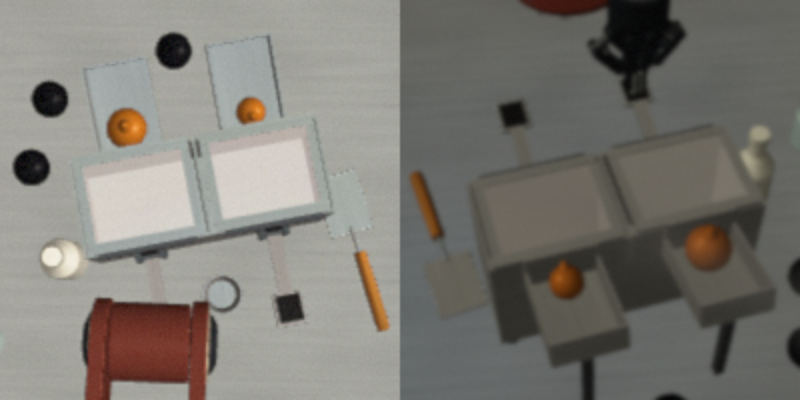

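The fingertip is on the left pad (scene crop, 635,85), with 2.8 N at z = 0.156 and both onions still waiting. Now pressing.

```bash
python3 -m creep '[[0,0,0,0.003,0,0,0],[0,0,0,0.004,0,0,0],[0,0,0,0.004,0,0,0],[0,0,0,0.004,0,0,0],[0,0,0,0.004,0,0,0]]'; python3 -m creep '[[0,0,0,0.004,0,0,0],[0,0,0,0.004,0,0,0],[0,0,0,0.004,0,0,0],[0,0,0,0.004,0,0,0],[0,0,0,0.004,0,0,0],[0,0,0,0.004,0,0,0],[0,0,0,0.002,0,0,0],[0,0,0,0,0,0,0],[0,0,0,0,0,0,0],[0,0,0,0,0,0,0],[0,0,0,0,0,0,0],[0,0,0,0,0,0,0],[0,0,0,0,0,0,0]]'; python3 - <<'E'
from h import *
a=get_image("top")[130:330,220:420,::-1];b=get_image("scene")[140:340,220:420,::-1]
cv2.imwrite("pics/c3.png",cv2.resize(cv2.hconcat([a,b]),(800,400)))
E
```

```text
t: 4.3
tool_pos: [0.4436, 0.0648, 0.1363]
tool_rot: [3.119, 0.374, -0.001]
contact_force: [-3.3, -0.1, 4.8]
opening: -0.0001
t: 5.6
tool_pos: [0.4439, 0.0648, 0.1104]
tool_rot: [-3.119, -0.374, -0.001]
contact_force: [0.5, -0.3, 3.1]
opening: 0.0002
```

View pics/c3.png

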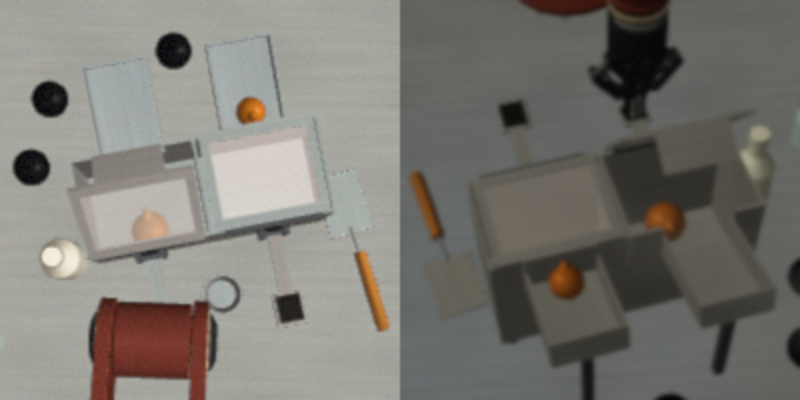

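The lid is up. The onion shows through it at (150,225) in the top crop, and the small onion hasn't moved. Before lowering, I'll triangulate the onion's height.

```bash
python3 -m creep '[[0,0,0,0,0,0,0],[0,0,0,0,0,0,0],[0,0,0,0,0,0,0],[0,0,0,0,0,0,0],[0,0,0,0,0,0,0]]'; python3 - <<'E'
from h import *
from scipy.optimize import least_squares
C={}
for c,r in(("top",(265,200,325,265)),("scene",(325,215,405,290))):
    im=get_image(c)
    for d in models.search_frame(c,"large_onion"):
        e=d["extent"];u,v=(e[0]+e[2])/2,(e[1]+e[3])/2
        print(c,np.round(e),round(d["conf"],2))
        if r[0]<u<r[2] and r[1]<v<r[3]: C.setdefault(c,np.array([u,v]))
C.setdefault("top",np.array([295,244]));C.setdefault("scene",np.array([352,250]))
s=least_squares(lambda X:np.r_[proj("top",X)-C["top"],proj("scene",X)-C["scene"]],[.6,.1,.05]);print(C,s.x,s.fun)
E
```

```text
t: 6.2
tool_pos: [0.4438, 0.0648, 0.1104]
tool_rot: [-3.119, -0.374, -0.0]
contact_force: [1.0, 0.4, 3.3]
opening: -0.0001
top [235. 173. 256. 191.] 0.84
top [301. 150. 315. 164.] 0.61
top [227. 202. 243. 222.] 0.6
scene [344. 336. 367. 359.] 0.95
scene [413. 268. 437. 290.] 0.89
scene [342. 239. 363. 262.] 0.84
scene [415. 302. 432. 325.] 0.66
scene [253. 217. 334. 281.] 0.23
{'scene': array([352.3, 250.5]), 'top': array([295, 244])} [0.5875022  0.09520338 0.04909294] [-0.65287498 -0.08420628 -0.60857159  0.01693215]
```

Onion centre is at z ≈ 0.05, inside the left compartment. Easing the lever up at about 25 mm/s.

```bash
python3 -m creep '[[0,0,0,-0.001,0,0,0],[0,0,0,-0.002,0,0,0],[0,0,0,-0.0025,0,0,0],[0,0,0,-0.0025,0,0,0],[0,0,0,-0.0025,0,0,0],[0,0,0,-0.0025,0,0,0],[0,0,0,-0.0025,0,0,0],[0,0,0,-0.0025,0,0,0],[0,0,0,-0.0025,0,0,0],[0,0,0,-0.0025,0,0,0],[0,0,0,-0.0025,0,0,0],[0,0,0,-0.0025,0,0,0],[0,0,0,-0.0025,0,0,0],[0,0,0,-0.0025,0,0,0],[0,0,0,-0.0025,0,0,0],[0,0,0,-0.0025,0,0,0],[0,0,0,0,0,0,0]]'; python3 -m creep '[[0,0,0,-0.0015,0,0,0],[0,0,0,-0.0015,0,0,0],[0,0,0,-0.0015,0,0,0],[0,0,0,-0.0015,0,0,0],[0,0,0,-0.0015,0,0,0],[0,0,0,-0.0015,0,0,0],[0,0,0,-0.0015,0,0,0],[0,0,0,-0.0015,0,0,0],[0,0,0,0,0,0,0]]'
```

```text
t: 8.1
tool_pos: [0.4449, 0.0649, 0.1494]
tool_rot: [3.119, 0.374, 0.005]
contact_force: [3.2, 1.9, 3.2]
opening: 0.0
t: 9.0
tool_pos: [0.4428, 0.0648, 0.1594]
tool_rot: [-3.119, -0.374, 0.004]
contact_force: [-0.0, 0.1, -0.4]
opening: -0.0002
```

Contact is released (−0.4 N, about noise level). Retreating straight up, then checking.

```bash
python3 -m creep '[[0,0,0,-0.003,0,0,0],[0,0,0,-0.005,0,0,0],[0,0,0,-0.01,0,0,0],[0,0,0,-0.02,0,0,0],[0,0,0,-0.03,0,0,0],[0,0,0,-0.03,0,0,0],[0,0,0,-0.01,0,0,0],[0,-0.02,0,0,0,0,0],[0,-0.03,0,0,0,0,0],[0,-0.02,0,0,0,0,0],[0,0,0,0,0,0,0],[0,0,0,0,0,0,0]]'; python3 - <<'E'
from h import *
a=get_image("top")[130:330,220:420,::-1];b=get_image("scene")[140:340,220:420,::-1]
cv2.imwrite("pics/c4.png",cv2.resize(cv2.hconcat([a,b]),(800,400)))
E
```

```text
t: 10.2
tool_pos: [0.3759, 0.0483, 0.2682]
tool_rot: [3.119, 0.374, 0.001]
contact_force: [0.8, 0.1, 0.4]
opening: -0.0001
```

View pics/c4.png

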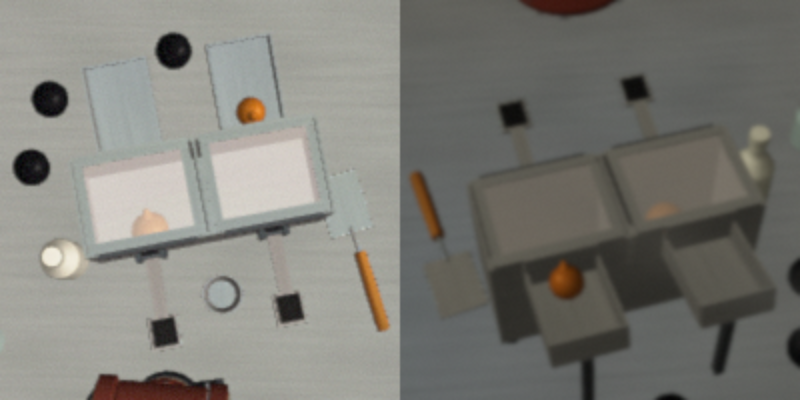

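Both lids look shut and both levers are up, with pads at (163,332) and (289,307) in the top crop. The large onion is under the left lid, the small one still waits at (251,110), and the bystanders in view are unmoved.

```bash
python3 -c "
from station import finish_job
print(finish_job())"
```

```text
the job is handed in; nothing more can be done
None
```

The large onion is in the left compartment with its lid shut again, and the job is handed in at about 10 s of the 35 s allowed.

- **Pressing:** I pushed the left lever down with the shut fingertips, using about 3–5 N at the readings, to about 4 mm short of its stop. The lid lifted and the onion rolled in by itself. I triangulated its centre at about 49 mm above the table; the network missed it in the top view, so I used my own pixel reading there.
- **Closing:** I eased the lever up at about 25 mm/s, then 15 mm/s near the end. That means the lid came down at roughly 0.5 rad/s, well under the gentle limit. This is worked out from the fingertip speed, because I had no direct reading of the lid. The fingertip stayed in contact (3 N) until the last few millimetres, and the force fell to zero as the lever reached its rest height.
- **Last pictures:** Both lids look shut, both levers are up, and the large onion shows under the left lid. The small onion is still waiting on its chute, the bystanders in the cropped view have not moved, and the arm is clear of everything. I did not re-check the bowl, seasoning jar and sauce bottle, which lie outside that crop and away from where the arm worked.

No check failed.

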